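# Lock a gearbox into its assembly nest with the L-slot latch

## Task

Lock the gearbox down in its assembly nest: with the fingers, push the orange knob along its L-shaped slot, first towards the gearbox up to the corner, then round the corner and along the side leg right to its end. Only push the knob, do not pull it up, and finish clear of it. Leave the gearbox, the bearing, the bottle and the spanner where they are.

Things in the scene. Friction and masses are not known exactly. Their poses are not given: they have to be found in the camera images.
- nest: Fixed assembly nest: blue base plate 12 mm thick, in its frame x -80 to 110, y -60 to 350 mm; on it an aluminium latch housing (x -60 to 90, y -45 to 120 mm), flat top 52 mm above the bench with an L-shaped slot 16 mm wide, nothing above it but the knob. Origin: on the bench below the slot's start. +y: along the long leg to the gearbox; +x: along the side leg; z up. Place and yaw vary
- slot_start (a point): Start of the slot's centre line (the knob's axis when both joints read 0), at the height of the top plate, 52 mm above the bench
- slot_corner (a point): Corner of the slot's centre line, 80 mm along the nest's +y from slot_start, at the height of the top plate
- slot_end (a point): End of the slot's centre line, 45 mm along the nest's +x from slot_corner, at the height of the top plate
- knob_top (a point): Centre of the top face of the orange upright cylindrical knob, 36 mm in diameter and 36 mm tall, its underside 7 mm and its top 43 mm above the top plate (95 mm above the bench). It sits on a 12 mm steel pin that runs in the slot with 2 mm play on each side. The knob does not turn
- clamp_slide (a joint): Travel of the knob (and of the dark keeper tongue under it) along the nest's +y, in m: 0 at the start of the long leg, 0.080 on the centre line of the side leg, stops at 0.082. Starts between 0 and 0.020. Stays where it is left; about 2.5 N of friction
- lock_pin (a joint): Travel of the knob along the nest's +x, in m: 0 in the long leg (play -0.002 to 0.002); can only grow once clamp_slide is above 0.078; 0.045 at the end of the side leg, stops at 0.047. Stays where it is left; about 2 N of friction
- knob (a joint): How far the knob is pulled up, in m: 0 down (at rest), at most 0.012, held down by a spring of about 4 N
- gearbox: Loose aluminium worm gearbox, 3.2 kg, 98 mm high with its yellow cap, lying in the nest. Origin: centre of its underside, 12 mm above the bench, at about x 10, y 250 mm in the nest's frame, where its 12 mm thick foot spans x -45 to 65, y 160 to 340 mm, its body y 200 to 310 mm, a steel flange and yellow shaft plug reach x 98 mm. The latch's dark tongue passes over the foot untouched
- bearing: Steel bearing ring 52 mm in diameter, 15 mm high, loose on the bench on the -x side of the nest. Origin: centre of its underside
- bottle: Small red bottle 38 mm in diameter, 95 mm high, upright and loose on the bench on the +x side of the nest. Origin: centre of its underside
- spanner: Steel spanner 200 mm long lying loose on the bench on the -y side of the nest, roughly along the nest's x. Origin: under its middle
Not all that is in view belongs to the job. Of the things that look like the bottle, the largest one is meant.

How it is judged:
By the outcome, as a careful person would: the job done as asked, in the order asked, and still so for the second after the job is handed in, with the robot touching nothing.
It also fails if it takes over 42 s, if anything falls off the work surface, if the arm or the gripper's body presses on something with over 40 N, if the wrist force passes 120 N, or if a joint passes its speed limit or range.

## Robot

A 6-joint arm with a two-finger parallel gripper is mounted at the origin on the work surface. World frame = base frame: x ahead of the robot, y to its left, z up, the work surface at z = 0. Lengths are in m, angles in rad, forces in N, time in s.
With the tool pointing down it reaches from about 0.35 to 0.775 m from the base axis. Payload 7.3 kg.
Tool frame: the origin (TCP) lies at the very end of the fingers, on their centre line; the grasp point (between the pads) lies 19 mm behind it; z points along the fingers, y is the direction in which the jaws open and shut (so a half turn about z gives the same grasp; the last joint's range is limited). The gripper opens to 92 mm and grips with 3 to 60 N. Pads are 19 mm wide; open, the fingers measure 130 mm over their backs; the gripper's body (75 mm by 190 mm) begins 47 mm behind the grasp point.
Start: joints at [1.097, 0.342, 1.524, -0, 1.275, -0.146], TCP at [0.169, 0.497, 0.227] pointing down, gripper open.
Joint ranges: [-2.53, 2.53], [-0.77, 2.02], [0.04, 2.7], [-1, 4.14], [0.28, 2.66], [-3.11, 3.11]. Speed limits (rad/s): [2.57, 2.57, 3.14, 3.14, 3.14, 3.14].

## Interface

Orientations are given as [roll, pitch, yaw] about the fixed x, y, z axes, in that order (R = Rz(yaw) Ry(pitch) Rx(roll)).
In Python, from cell import robot gives the robot as it stands.
- The arm moves only by the tool apply_moves, never from a script. Its argument "plan" is a list of rows, each an object of numbers: "tx", "ty", "tz": the shift along the tool's x, y, z in m; "yaw": the turn about the tool's z in rad; "grip": the opening, from -1 (shut) to 1 (fully open), so that 0 is half open. In form: [{"tx": .., "ty": .., "tz": .., "yaw": .., "grip": ..}, ...]. A call has 1 to 8 rows; each row is the pose to reach, as a shift and turn from the pose commanded when the call began, along the tool's axes at that moment; what a row does not reach only later rows make up. A row lasts 1/8 s, in which the tool goes at most 62.5 mm and 10.7 degrees, less where a joint would pass 70% of its speed; a pose out of reach is approached as far as the arm can. A call with a gripper value outside its range is refused whole. The fingers move at their own pace and stop on an object; "force" is the grip in N (left out, the last holds). Time passes only in rows, so rows that repeat a pose let the fingers close. It gives the time, the measured TCP pose, the force and the opening at its end, in the units of the state.
- robot.observe(): the state, without advancing time (a new reading comes with each control period).
- robot.read_camera(name): name is "scene" or "top" or "wrist"; returns (picture, depth): 420x560x3 uint8, red, green, blue; 420x560 float32, m along the optical axis (not along the pixel's ray), 0 where there is no reading.
- robot.get_calibration(name): a dict with "camera_matrix" (3x3 intrinsics, pixels), "k1" (the pictures are not rectified: a ray, as slopes to the right and down, at radius r is drawn at 1 + k1 r^2 times it, then the intrinsics apply), "R" (3x3) and "t" (3): a world point X has camera coordinates R X + t. Camera axes: x right, y down, z forward; pixel columns grow to the right and rows downward; lengths in m; the calibration is good to about 2 mm. A picture is of the moment at which its call begins: read the wrist's pose just before it. get_calibration takes no time and is no camera call; for the wrist camera it gives the pose at the moment of the call.
- robot.hand_in(): hands the job in, once; it reports no verdict.
Trained networks look in the newest picture that a camera, given by its name, has taken for a name from the list of things; names that differ only in an ending like _2 or _b are one class to them, and where a whole thing is asked for, a point or a joint stands for the part that bears it (a point fixed in the world has none). Each returns a list of dicts, best first, with "confidence" (0 to 1); they miss things now and then, are a little off and sometimes report something else, mostly with a low value. They report only what shows in the picture. A call takes as long as a camera call. They do not tell look-alikes from the thing itself.
- robot.outline_of(label, camera): "region" (420x560 bool, what is visible of it) and "pixel" ([row, column] in pixels, amid what is visible of it).
- robot.tip_of(label, camera): "pixel" ([row, column] in pixels: a listed point, or the origin of a listed thing).
The state is a dict: "time": time; "qpos": joint angles; "qvel": joint speeds; "joint_efforts": joint torques, N m; "tool_pos": TCP position; "tool_rot": TCP orientation; "contact_force": force on the tool from outside, world axes, zero at the start; "torque": the same for the moment, N m; "opening": finger opening in m.
Only numpy, scipy, OpenCV 4.12 (cv2) and the standard library are available. Lean on these libraries where they do the work, as an engineer would, in place of code of your own. Each camera call takes 0.05 s, during which the arm holds its last target.

## Working session

There is one attempt and no reset: what is moved stays moved. The work goes in short steps, Python scripts to look and compute and a tool call to move; the robot and the scene stay as the last step left them, time stands still between calls to the robot, and variables do not carry over. Pictures are saved under pics/ and viewed, and the job is handed in when it is done.

Besides the shell and the picture viewer there is one more tool, called as name(argument=value, ...), one argument or row to a line, values as JSON. apply_moves: Moves the arm, as the interface text tells. Its arguments: {"type":"object","properties":{"plan":{"type":"array","items":{"type":"object","properties":{"tx":{"type":"number"},"ty":{"type":"number"},"tz":{"type":"number"},"yaw":{"type":"number"},"grip":{"type":"number"}}}},"force":{"type":"number"}},"required":["plan"]}

```bash
ls; mkdir -p pics
cat > h.py <<'E'
import numpy as np, cv2
from cell import robot
def save(n,img): cv2.imwrite('pics/'+n+'.png',img[:,:,::-1])
def ray(c,px):
    K=np.array(c['camera_matrix']);r,cc=px
    d=np.array([(cc-K[0,2])/K[0,0],(r-K[1,2])/K[1,1]]);u=d.copy()
    for _ in range(20): u=d/(1+c['k1']*(u@u))
    return u
def at_z(c,px,z):
    u=ray(c,px);R=np.array(c['R']);t=np.array(c['t'])
    o=-R.T@t;d=R.T@np.array([u[0],u[1],1]);return o+d*(z-o[2])/d[2]
def at_d(c,px,D):
    u=ray(c,px);R=np.array(c['R']);t=np.array(c['t'])
    return R.T@(np.array([u[0],u[1],1])*D-t)
def proj(c,X):
    K=np.array(c['camera_matrix']);p=np.array(c['R'])@np.array(X)+np.array(c['t']);u=p[:2]/p[2];u=u*(1+c['k1']*(u@u))
    return K[1,1]*u[1]+K[1,2],K[0,0]*u[0]+K[0,2]
E
python3 - <<'E'
from h import *
np.set_printoptions(precision=4,suppress=True)
print(robot.observe())
for n,z in (('top',0),('scene',0)):
    im,d=robot.read_camera(n);save(n+'0',im);np.save(n+'_d.npy',d)
    c=robot.get_calibration(n)
    for l,z in (('slot_start',.052),('slot_corner',.052),('slot_end',.052),('knob_top',.095)):
        for t in robot.tip_of(l,n)[:2]:
            print(n,l,t['confidence'],t['pixel'],at_z(c,t['pixel'],z), at_d(c,t['pixel'],d[int(t['pixel'][0]),int(t['pixel'][1])]))
E
```

```text
pics
{'time': 0.0, 'qpos': array([ 1.097 ,  0.3427,  1.525 ,  0.    ,  1.2754, -0.146 ]), 'qvel': array([ 0.0013, -0.0001, -0.0018,  0.0002, -0.0012,  0.0003]), 'joint_efforts': array([  0.0002, -43.1237, -24.4223,   0.0716,   0.0559,  -0.0001]), 'tool_pos': array([0.1688, 0.4967, 0.2261]), 'tool_rot': array([-3.1401, -0.0002,  2.8138]), 'contact_force': array([ 0.2863, -0.1875,  0.6908]), 'torque': array([-0.0669, -0.0263, -0.028 ]), 'opening': 0.0914684721238777}
top slot_start 0.96 [253.9, 345.8] [ 0.4676 -0.2057  0.052 ] [ 0.465  -0.1974  0.0941]
top slot_start 0.6 [252.7, 346.4] [ 0.4697 -0.2068  0.052 ] [ 0.4671 -0.1986  0.0932]
top slot_corner 0.58 [253.7, 302.6] [ 0.467  -0.1296  0.052 ] [ 0.4678 -0.1311  0.0375]
top slot_end 0.97 [230.5, 301.7] [ 0.5077 -0.1279  0.052 ] [ 0.5118 -0.1315  0.0152]
top knob_top 0.83 [247.3, 342.4] [ 0.4758 -0.1916  0.095 ] [ 0.4758 -0.1916  0.0952]
scene slot_start 0.72 [172.1, 224.7] [ 0.4699 -0.2107  0.052 ] [ 0.4887 -0.2015  0.0691]
scene slot_corner 0.65 [177.2, 263.9] [ 0.4636 -0.1347  0.052 ] [ 0.4596 -0.1361  0.0484]
scene slot_end 0.56 [195.1, 262.1] [ 0.5112 -0.1225  0.052 ] [ 0.4891 -0.1306  0.0303]
scene knob_top 0.84 [155.0, 231.1] [ 0.4685 -0.1943  0.095 ] [ 0.4687 -0.1943  0.0951]
```

View pics/top0.png

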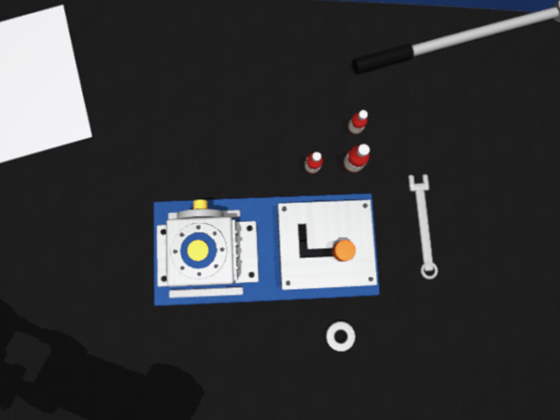

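View pics/scene0.png

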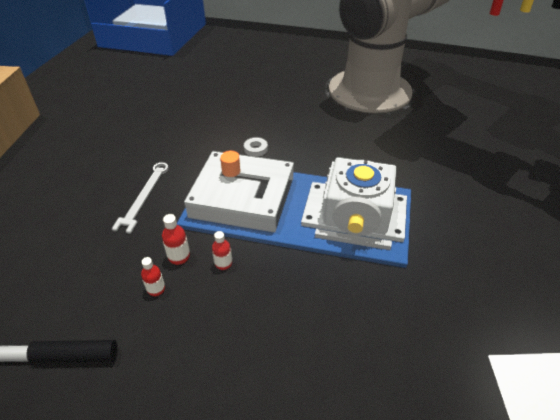

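Run:
```python
from h import *
im=cv2.imread('pics/top0.png')[180:320,250:400]
cv2.imwrite('pics/topcrop0.png',cv2.resize(im,None,fx=4,fy=4,interpolation=cv2.INTER_CUBIC))
```

```text
(no output)
```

View pics/topcrop0.png

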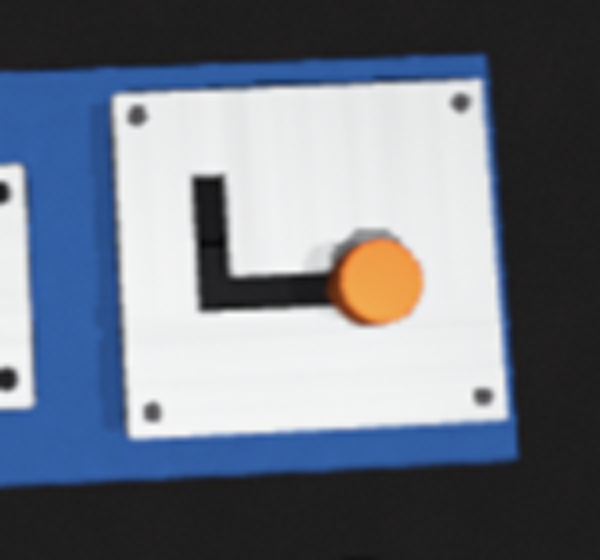

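The pictures show a single orange knob, at top (247,342) and scene (155,231), with nothing else that could be mistaken for it. Bottles are at top (157,357), (121,358) and (161,313); the largest, at (157,357), is the one meant. The L-slot's corner is at top (254,303) and its end at (231,302). Next I fit the nest's pose from the housing's top plate.

Run:
```python
from h import *
from scipy.optimize import least_squares
np.set_printoptions(precision=4,suppress=True)
im=cv2.imread('pics/top0.png');c=robot.get_calibration('top')
crop=np.array([[113,95],[485,80],[508,418],[128,438]],float)
pc=(crop+.5)/4-.5+np.array([250,180])
g=cv2.cvtColor(im,cv2.COLOR_BGR2GRAY)
pc=cv2.cornerSubPix(g,pc.astype(np.float32).reshape(-1,1,2),(4,4),(-1,-1),(3,50,.01)).reshape(-1,2)
print(pc)
W=np.array([at_z(c,(p[1],p[0]),.052)[:2] for p in pc])
N=np.array([[90,120],[90,-45],[-60,-45],[-60,120]])/1e3
def f(q):
    a=q[2];R=np.array([[np.cos(a),-np.sin(a)],[np.sin(a),np.cos(a)]]);return N@R.T+q[:2]
s=least_squares(lambda q:(f(q)-W).ravel(),[.468,-.205,0]);print(s.x,s.fun.reshape(4,2)*1e3)
q=s.x;a=q[2];R=np.array([[np.cos(a),-np.sin(a)],[np.sin(a),np.cos(a)]])
# slot centre line from crop: corner px, dark end
for nm,n in(('start',[0,0]),('corner',[0,.08]),('end',[.045,.08])):
    X=R@np.array(n)+q[:2];print(nm,X,proj(c,[*X,.052]))
for cam in('top','scene'):
    c=robot.get_calibration(cam);im,d=robot.read_camera(cam)
    hsv=cv2.cvtColor(im,cv2.COLOR_RGB2HSV)
    m=(hsv[...,0]>5)&(hsv[...,0]<22)&(hsv[...,1]>130)&(hsv[...,2]>120)
    ys,xs=np.nonzero(m)
    P=np.array([at_d(c,(y,x),d[y,x]) for y,x in zip(ys,xs)])
    k=(abs(P[:,2]-.095)<.004)&(abs(P[:,0]-.47)<.05)&(abs(P[:,1]+.2)<.05)
    X=P[k][:,:2];(cc,r)=cv2.minEnclosingCircle(X.astype(np.float32))
    print(cam,k.sum(),'mean',X.mean(0),'circ',cc,r,'nest',R.T@(X.mean(0)-q[:2]),'z',P[k][:,2].mean())
```

```text
[[278.3625 203.434 ]
 [370.4007 199.6844]
 [377.0099 283.8145]
 [281.7882 288.8715]]
[ 0.4728 -0.2113  0.0572] [[ 0.5241 -0.0173]
 [ 0.0799  0.5788]
 [-0.6221  0.5243]
 [ 0.018  -1.0857]]
start [ 0.4728 -0.2113] (np.float64(250.96457694567056), np.float64(348.90671302942565))
corner [ 0.4682 -0.1314] (np.float64(253.0034397160923), np.float64(303.62599101246917))
end [ 0.5131 -0.1288] (np.float64(227.42093463310343), np.float64(302.2202473671189))
top 338 mean [ 0.4716 -0.1949] circ (0.4719941318035126, -0.19492915272712708) 0.01765776053071022 nest [-0.0003  0.0164] z 0.09466030844280682
scene 189 mean [ 0.4746 -0.1952] circ (0.4730972647666931, -0.19681665301322937) 0.018582897260785103 nest [0.0028 0.016 ] z 0.09437980664778962
```

Nest origin is (0.473, -0.211) with yaw 0.057. The corner-fit residuals are about 1 mm, and the networks' points and the knob's depth agree with it. The knob stands at about 16 mm of travel. I'll travel high with shut fingers, jaw axis along nest y.

apply_moves(
  plan=[
    {"tx": -0.042, "ty": -0.025, "yaw": -0.048, "grip": -1},
    {"tx": -0.084, "ty": -0.05, "yaw": -0.096, "grip": -1},
    {"tx": -0.126, "ty": -0.075, "yaw": -0.144, "grip": -1},
    {"tx": -0.168, "ty": -0.1, "yaw": -0.192, "grip": -1},
    {"tx": -0.21, "ty": -0.125, "yaw": -0.24, "grip": -1},
    {"tx": -0.252, "ty": -0.15, "yaw": -0.288, "grip": -1},
    {"tx": -0.294, "ty": -0.175, "yaw": -0.336, "grip": -1},
    {"tx": -0.333, "ty": -0.2, "yaw": -0.385, "grip": -1},
  ],
  force=20,
)

```text
schema error: expected keys tx, ty, tz, yaw, grip
```

apply_moves(
  plan=[
    {"tx": -0.042, "ty": -0.025, "tz": 0, "yaw": -0.048, "grip": -1},
    {"tx": -0.084, "ty": -0.05, "tz": 0, "yaw": -0.096, "grip": -1},
    {"tx": -0.126, "ty": -0.075, "tz": 0, "yaw": -0.144, "grip": -1},
    {"tx": -0.168, "ty": -0.1, "tz": 0, "yaw": -0.192, "grip": -1},
    {"tx": -0.21, "ty": -0.125, "tz": 0, "yaw": -0.24, "grip": -1},
    {"tx": -0.252, "ty": -0.15, "tz": 0, "yaw": -0.288, "grip": -1},
    {"tx": -0.294, "ty": -0.175, "tz": 0, "yaw": -0.336, "grip": -1},
    {"tx": -0.333, "ty": -0.2, "tz": 0, "yaw": -0.385, "grip": -1},
  ],
  force=20,
)

```text
time: 1.6
tool_pos: [0.4209, 0.1992, 0.2269]
tool_rot: [3.141, 0.001, -3.083]
contact_force: [0.8, 0.1, 0.5]
opening: 0.0165
```

apply_moves(
  plan=[
    {"tx": -0.004, "ty": -0.057, "tz": 0, "yaw": 0, "grip": -1},
    {"tx": -0.007, "ty": -0.114, "tz": 0, "yaw": 0, "grip": -1},
    {"tx": -0.011, "ty": -0.171, "tz": 0, "yaw": 0, "grip": -1},
    {"tx": -0.014, "ty": -0.228, "tz": 0, "yaw": 0, "grip": -1},
    {"tx": -0.018, "ty": -0.285, "tz": 0, "yaw": 0, "grip": -1},
    {"tx": -0.021, "ty": -0.342, "tz": 0, "yaw": 0, "grip": -1},
    {"tx": -0.025, "ty": -0.4, "tz": 0, "yaw": 0, "grip": -1},
    {"tx": -0.028, "ty": -0.458, "tz": 0, "yaw": 0, "grip": -1},
  ],
)

```text
time: 2.6
tool_pos: [0.4741, -0.2571, 0.2269]
tool_rot: [-3.141, 0.001, -3.085]
contact_force: [0.7, 0.8, -0.6]
opening: 0.0004
```

```bash
cat >> h.py <<'E'
O=np.array([.4728,-.2113]);A=.0572
RN=np.array([[np.cos(A),-np.sin(A)],[np.sin(A),np.cos(A)]])
def nest(p): return RN.T@(np.array(p)[:2]-O)
def knob(cam):
    c=robot.get_calibration(cam);im,d=robot.read_camera(cam)
    hsv=cv2.cvtColor(im,cv2.COLOR_RGB2HSV)
    m=(hsv[...,0]>5)&(hsv[...,0]<22)&(hsv[...,1]>130)&(hsv[...,2]>80)
    ys,xs=np.nonzero(m)
    P=np.array([at_d(c,(y,x),d[y,x]) for y,x in zip(ys,xs)])
    k=(abs(P[:,2]-.095)<.004)&(abs(P[:,0]-.49)<.08)&(abs(P[:,1]+.16)<.1)
    X=P[k][:,:2]
    if len(X)<5: return im,None
    (cc,r)=cv2.minEnclosingCircle(X.astype(np.float32))
    return im,(k.sum(),nest(X.mean(0))*1e3,nest(cc)*1e3,r*1e3,P[k][:,2].mean())
E
python3 - <<'E'
from h import *
np.set_printoptions(precision=4,suppress=True)
s=robot.observe();print(s['time'],s['tool_pos'],nest(s['tool_pos']),s['tool_rot'],s['opening'],s['qpos'],s['contact_force'])
im,k=knob('top');save('top1',im);print(k)
im,d=robot.read_camera('wrist');save('wrist1',im)
E
```

```text
2.6 [ 0.4741 -0.2571  0.2269] [-0.0014 -0.0458] [-3.1415  0.0006 -3.0846] 0.00036596487176136506 [-0.6393  0.3678  1.485   0.0003  1.2883 -2.2672] [ 0.7494  0.8057 -0.5718]
(np.int64(345), array([-0.4745, 16.1996]), array([-0.5578, 15.9674]), 17.864592373371124, np.float64(0.09468658021373137))
```

View pics/wrist1.png

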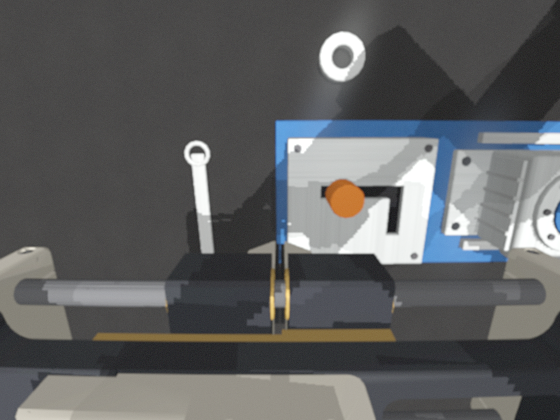

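The wrist view shows the knob at (197,346), its slot free, and the spanner well clear of the fingers on the left. The fingers are shut, 46 mm behind the slot's start, so I go straight down.

apply_moves(
  plan=[
    {"tx": 0, "ty": 0.002, "tz": 0.03, "yaw": 0, "grip": -1},
    {"tx": -0.001, "ty": 0.002, "tz": 0.06, "yaw": 0, "grip": -1},
    {"tx": -0.001, "ty": 0.002, "tz": 0.09, "yaw": 0, "grip": -1},
    {"tx": -0.001, "ty": 0.002, "tz": 0.115, "yaw": 0, "grip": -1},
    {"tx": -0.001, "ty": 0.002, "tz": 0.135, "yaw": 0, "grip": -1},
    {"tx": -0.001, "ty": 0.002, "tz": 0.15, "yaw": 0, "grip": -1},
    {"tx": -0.001, "ty": 0.002, "tz": 0.161, "yaw": 0, "grip": -1},
    {"tx": -0.001, "ty": 0.002, "tz": 0.161, "yaw": 0, "grip": -1},
  ],
)

```text
time: 3.7
tool_pos: [0.4747, -0.2527, 0.0652]
tool_rot: [3.141, -0.001, -3.084]
contact_force: [-0.4, -0.4, 0.3]
opening: 0.0005
```

Run:
```python
from h import *
np.set_printoptions(precision=4,suppress=True)
s=robot.observe();print(s['time'],s['tool_pos'],nest(s['tool_pos']),s['tool_rot'],s['contact_force'])
im,k=knob('top');print(k)
im,d=robot.read_camera('scene');save('scene2',im)
```

```text
3.7 [ 0.4747 -0.2527  0.0652] [-0.0005 -0.0415] [ 3.1407 -0.0008 -3.0843] [-0.3793 -0.4254  0.2725]
(np.int64(58), array([-0.0243,  3.0551]), array([-0.1316,  5.3633]), 12.581134214997292, np.float64(0.09495621363047131))
```

View pics/scene2.png

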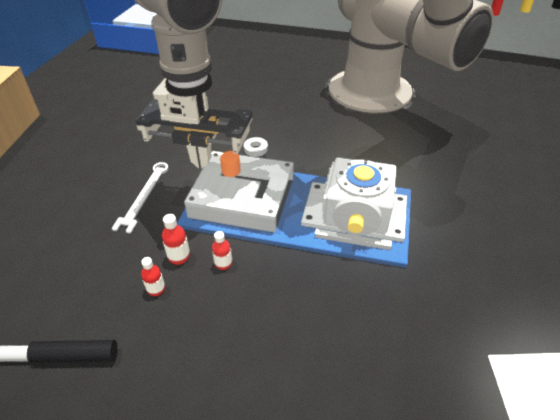

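The fingers are beside the knob, at about 65 mm height, in free air. Now I push along the long leg, stopping short of the corner.

apply_moves(
  plan=[
    {"tx": 0, "ty": 0.008, "tz": 0, "yaw": 0, "grip": -1},
    {"tx": 0, "ty": 0.016, "tz": 0, "yaw": 0, "grip": -1},
    {"tx": 0, "ty": 0.024, "tz": 0, "yaw": 0, "grip": -1},
    {"tx": 0, "ty": 0.03, "tz": 0, "yaw": 0, "grip": -1},
    {"tx": 0, "ty": 0.036, "tz": 0, "yaw": 0, "grip": -1},
    {"tx": 0, "ty": 0.042, "tz": 0, "yaw": 0, "grip": -1},
    {"tx": 0, "ty": 0.048, "tz": 0, "yaw": 0, "grip": -1},
    {"tx": 0, "ty": 0.048, "tz": 0, "yaw": 0, "grip": -1},
  ],
)

```text
time: 4.8
tool_pos: [0.4721, -0.2044, 0.0656]
tool_rot: [3.141, -0.0, -3.084]
contact_force: [-0.1, -1.1, -0.4]
opening: 0.0006
```

Run:
```python
from h import *
np.set_printoptions(precision=4,suppress=True)
s=robot.observe();print(s['time'],s['tool_pos'],nest(s['tool_pos']),s['tool_rot'],s['contact_force'])
im,k=knob('scene');print(k);save('scene3',im[90:260,100:330].repeat(3,0).repeat(3,1))
```

```text
4.8 [ 0.4721 -0.2044  0.0656] [-0.0003  0.007 ] [ 3.1408 -0.0002 -3.0841] [-0.1033 -1.1359 -0.3909]
(np.int64(200), array([ 3.0226, 42.3262]), array([ 0.3295, 41.77  ]), 18.902074545621872, np.float64(0.09438857614990111))
```

View pics/scene3.png

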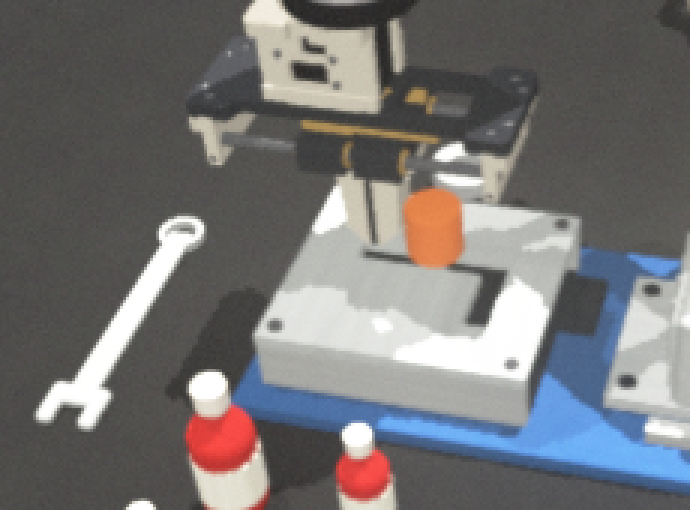

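The knob moves with the fingers and stands about 35 mm ahead of the TCP, at about 42 mm of travel. I continue to near the corner.

apply_moves(
  plan=[
    {"tx": 0, "ty": 0.007, "tz": 0, "yaw": 0, "grip": -1},
    {"tx": 0, "ty": 0.013, "tz": 0, "yaw": 0, "grip": -1},
    {"tx": 0, "ty": 0.019, "tz": 0, "yaw": 0, "grip": -1},
    {"tx": 0, "ty": 0.025, "tz": 0, "yaw": 0, "grip": -1},
    {"tx": 0, "ty": 0.029, "tz": 0, "yaw": 0, "grip": -1},
    {"tx": 0, "ty": 0.033, "tz": 0, "yaw": 0, "grip": -1},
    {"tx": 0, "ty": 0.035, "tz": 0, "yaw": 0, "grip": -1},
    {"tx": 0, "ty": 0.035, "tz": 0, "yaw": 0, "grip": -1},
  ],
)

```text
time: 5.85
tool_pos: [0.4701, -0.1699, 0.0656]
tool_rot: [3.141, -0.0, -3.084]
contact_force: [-0.5, -1.7, -1.3]
opening: 0.0006
```

Run:
```python
from h import *
np.set_printoptions(precision=4,suppress=True)
s=robot.observe();print(s['time'],s['tool_pos'],nest(s['tool_pos']),s['tool_rot'],s['contact_force'])
im,k=knob('scene');print(k);save('scene4',im[90:260,100:330].repeat(3,0).repeat(3,1))
```

```text
5.85 [ 0.4701 -0.1699  0.0656] [-0.0003  0.0415] [ 3.1411 -0.0002 -3.0843] [-0.5257 -1.7019 -1.2538]
(np.int64(202), array([ 3.5013, 77.0089]), array([ 1.8249, 77.5598]), 18.071237951517105, np.float64(0.09439376286178908))
```

View pics/scene4.png

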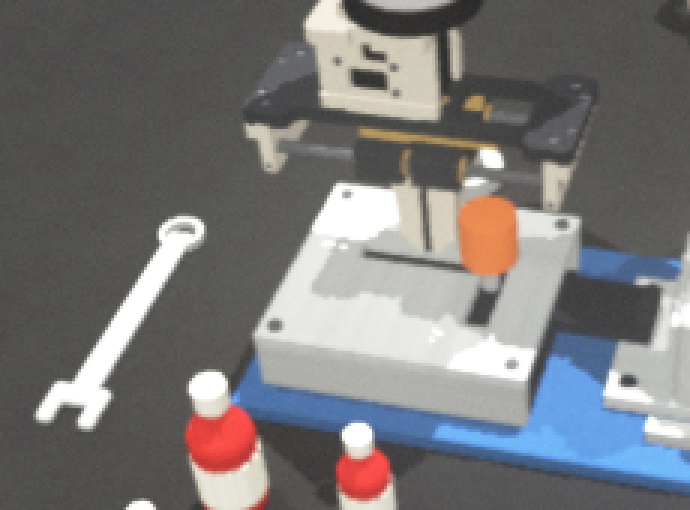

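apply_moves(
  plan=[
    {"tx": 0, "ty": 0.001, "tz": 0, "yaw": 0, "grip": -1},
    {"tx": 0, "ty": 0.002, "tz": 0, "yaw": 0, "grip": -1},
    {"tx": 0, "ty": 0.003, "tz": 0, "yaw": 0, "grip": -1},
    {"tx": 0, "ty": 0.0035, "tz": 0, "yaw": 0, "grip": -1},
    {"tx": 0, "ty": 0.0035, "tz": 0, "yaw": 0, "grip": -1},
  ],
)

```text
time: 6.52
tool_pos: [0.4699, -0.1667, 0.0657]
tool_rot: [3.141, -0.0, -3.084]
contact_force: [-0.9, -2.3, -1.7]
opening: 0.0006
```

apply_moves(
  plan=[
    {"tx": 0, "ty": 0.0005, "tz": 0, "yaw": 0, "grip": -1},
    {"tx": 0, "ty": 0.001, "tz": 0, "yaw": 0, "grip": -1},
    {"tx": 0, "ty": 0.001, "tz": 0, "yaw": 0, "grip": -1},
  ],
)

```text
time: 6.9
tool_pos: [0.4699, -0.1657, 0.0657]
tool_rot: [3.141, -0.0, -3.084]
contact_force: [-0.7, -1.9, -1.1]
opening: 0.0005
```

Run:
```python
from h import *
np.set_printoptions(precision=4,suppress=True)
s=robot.observe();print(s['time'],s['tool_pos'],nest(s['tool_pos']),s['contact_force'])
im,k=knob('scene');print(k)
```

```text
6.9 [ 0.4699 -0.1657  0.0657] [-0.0003  0.0457] [-0.7099 -1.9444 -1.0526]
(np.int64(205), array([ 3.0498, 80.744 ]), array([ 1.6014, 79.2798]), 18.795188516378403, np.float64(0.09434275605992402))
```

apply_moves(
  plan=[
    {"tx": 0, "ty": 0.0005, "tz": 0, "yaw": 0, "grip": -1},
    {"tx": 0, "ty": 0.001, "tz": 0, "yaw": 0, "grip": -1},
    {"tx": 0, "ty": 0.001, "tz": 0, "yaw": 0, "grip": -1},
  ],
)

```text
time: 7.32
tool_pos: [0.4698, -0.1646, 0.0657]
tool_rot: [3.141, -0.0, -3.084]
contact_force: [-0.5, -1.8, -1.7]
opening: 0.0005
```

apply_moves(
  plan=[
    {"tx": 0, "ty": 0.0005, "tz": 0, "yaw": 0, "grip": -1},
    {"tx": 0, "ty": 0.0005, "tz": 0, "yaw": 0, "grip": -1},
  ],
)

```text
time: 7.58
tool_pos: [0.4698, -0.1642, 0.0657]
tool_rot: [3.141, 0.0, -3.084]
contact_force: [-0.6, -3.5, -1.4]
opening: 0.0005
```

apply_moves(
  plan=[
    {"tx": 0, "ty": 0.0005, "tz": 0, "yaw": 0, "grip": -1},
    {"tx": 0, "ty": 0.0005, "tz": 0, "yaw": 0, "grip": -1},
  ],
)

```text
time: 7.82
tool_pos: [0.4698, -0.1637, 0.0657]
tool_rot: [3.141, 0.0, -3.084]
contact_force: [-0.8, -2.1, -0.5]
opening: 0.0005
```

apply_moves(
  plan=[
    {"tx": 0, "ty": 0.0005, "tz": 0, "yaw": 0, "grip": -1},
    {"tx": 0, "ty": 0.0005, "tz": 0, "yaw": 0, "grip": -1},
  ],
)

```text
time: 8.07
tool_pos: [0.4698, -0.1633, 0.0657]
tool_rot: [-3.141, 0.0, -3.084]
contact_force: [-0.3, -3.7, -2.1]
opening: 0.0007
```

Run:
```python
from h import *
np.set_printoptions(precision=4,suppress=True)
s=robot.observe();print(s['time'],s['tool_pos'],nest(s['tool_pos']),s['contact_force'])
im,k=knob('scene');print(k)
```

```text
8.075 [ 0.4698 -0.1633  0.0657] [-0.0003  0.0481] [-0.3167 -3.724  -2.0677]
(np.int64(206), array([ 3.184, 83.087]), array([ 1.3521, 81.1989]), 18.46395805478096, np.float64(0.09443029081598028))
```

The knob is at the corner, close to the stop (81–82 mm). I back off, then go round to its -x side.

apply_moves(
  plan=[
    {"tx": 0, "ty": -0.008, "tz": 0, "yaw": 0, "grip": -1},
    {"tx": 0, "ty": -0.016, "tz": 0, "yaw": 0, "grip": -1},
    {"tx": 0.015, "ty": -0.016, "tz": 0, "yaw": 0, "grip": -1},
    {"tx": 0.03, "ty": -0.016, "tz": 0, "yaw": 0, "grip": -1},
    {"tx": 0.045, "ty": -0.016, "tz": 0, "yaw": 0, "grip": -1},
    {"tx": 0.045, "ty": 0.003, "tz": 0, "yaw": 0, "grip": -1},
    {"tx": 0.045, "ty": 0.02, "tz": 0, "yaw": 0, "grip": -1},
    {"tx": 0.045, "ty": 0.034, "tz": 0, "yaw": 0, "grip": -1},
  ],
)

```text
time: 9.12
tool_pos: [0.423, -0.1303, 0.0658]
tool_rot: [3.142, 0.0, -3.083]
contact_force: [-0.5, -0.8, 0.4]
opening: 0.0006
```

Run:
```python
from h import *
np.set_printoptions(precision=4,suppress=True)
s=robot.observe();print(s['time'],s['tool_pos'],nest(s['tool_pos']),s['contact_force'])
im,k=knob('scene');print(k);save('scene5',im[90:260,100:330].repeat(3,0).repeat(3,1))
im,k=knob('top');print(k);save('top5',im[140:320,200:400].repeat(3,0).repeat(3,1))
```

```text
9.125 [ 0.423  -0.1303  0.0658] [-0.0451  0.0837] [-0.5135 -0.8399  0.4062]
(np.int64(204), array([ 3.1986, 83.2174]), array([ 1.7217, 82.3063]), 18.502578139305115, np.float64(0.09435290275301053))
None
```

View pics/scene5.png

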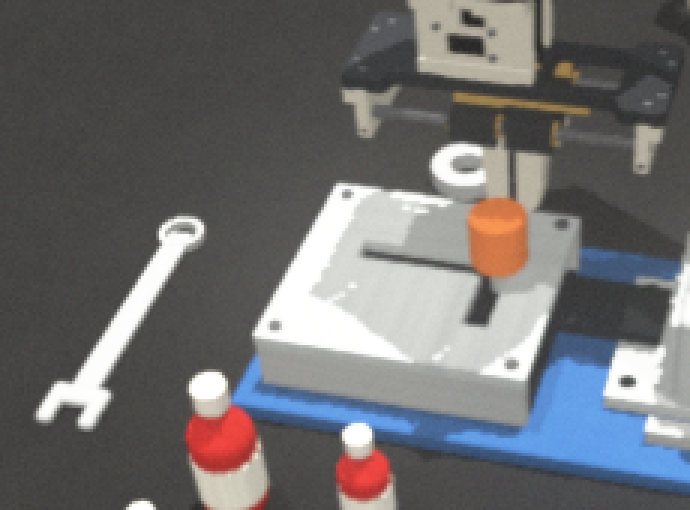

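View pics/top5.png

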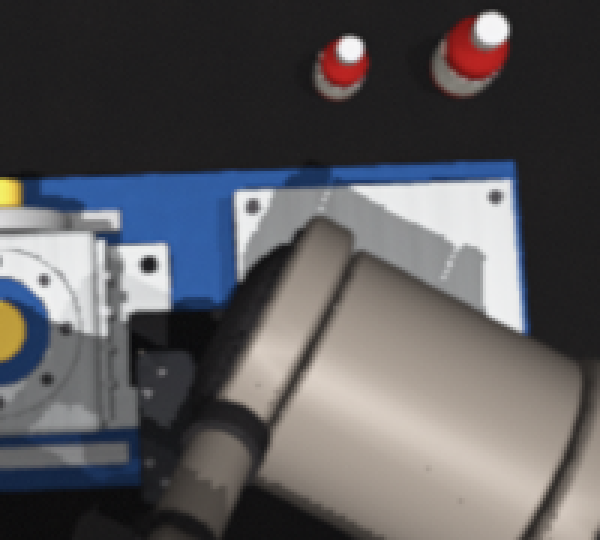

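The scene view shows the knob in line with the side leg, with the fingers behind it at the -x side. I push along +x (tool -x).

apply_moves(
  plan=[
    {"tx": -0.007, "ty": -0.001, "tz": 0, "yaw": 0, "grip": -1},
    {"tx": -0.014, "ty": -0.001, "tz": 0, "yaw": 0, "grip": -1},
    {"tx": -0.019, "ty": -0.001, "tz": 0, "yaw": 0, "grip": -1},
    {"tx": -0.024, "ty": -0.001, "tz": 0, "yaw": 0, "grip": -1},
    {"tx": -0.029, "ty": -0.001, "tz": 0, "yaw": 0, "grip": -1},
    {"tx": -0.034, "ty": -0.001, "tz": 0, "yaw": 0, "grip": -1},
    {"tx": -0.039, "ty": -0.001, "tz": 0, "yaw": 0, "grip": -1},
    {"tx": -0.039, "ty": -0.001, "tz": 0, "yaw": 0, "grip": -1},
  ],
)

```text
time: 10.22
tool_pos: [0.4625, -0.1305, 0.0657]
tool_rot: [3.141, 0.001, -3.084]
contact_force: [-0.5, 0.5, 0.5]
opening: 0.0003
```

Run:
```python
from h import *
np.set_printoptions(precision=4,suppress=True)
s=robot.observe();print(s['time'],s['tool_pos'],nest(s['tool_pos']),s['contact_force'])
im,k=knob('scene');print(k);save('scene6',im[90:260,100:330].repeat(3,0).repeat(3,1))
```

```text
10.225 [ 0.4625 -0.1305  0.0657] [-0.0057  0.0813] [-0.536   0.5197  0.4962]
(np.int64(214), array([26.8577, 83.3198]), array([25.352 , 82.0795]), 17.954353243112564, np.float64(0.09419792850475948))
```

View pics/scene6.png

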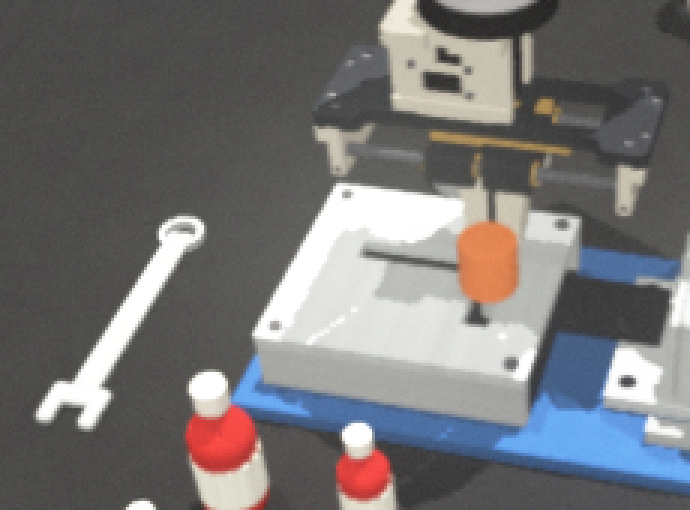

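apply_moves(
  plan=[
    {"tx": -0.005, "ty": 0, "tz": 0, "yaw": 0, "grip": -1},
    {"tx": -0.01, "ty": 0, "tz": 0, "yaw": 0, "grip": -1},
    {"tx": -0.014, "ty": 0, "tz": 0, "yaw": 0, "grip": -1},
    {"tx": -0.017, "ty": 0, "tz": 0, "yaw": 0, "grip": -1},
    {"tx": -0.019, "ty": 0, "tz": 0, "yaw": 0, "grip": -1},
    {"tx": -0.02, "ty": 0, "tz": 0, "yaw": 0, "grip": -1},
    {"tx": -0.02, "ty": 0, "tz": 0, "yaw": 0, "grip": -1},
  ],
)

```text
time: 11.15
tool_pos: [0.482, -0.1294, 0.0657]
tool_rot: [3.141, 0.0, -3.084]
contact_force: [-0.7, 1.2, 0.2]
opening: 0.0003
```

Run:
```python
from h import *
np.set_printoptions(precision=4,suppress=True)
s=robot.observe();print(s['time'],s['tool_pos'],nest(s['tool_pos']),s['contact_force'])
im,k=knob('scene');print(k);save('scene7',im[90:260,100:330].repeat(3,0).repeat(3,1))
im,k=knob('top');print(k)
```

```text
11.15 [ 0.482  -0.1294  0.0657] [0.0138 0.0812] [-0.6507  1.2008  0.2088]
(np.int64(220), array([46.3153, 83.4358]), array([44.3383, 83.853 ]), 17.940817400813103, np.float64(0.0943527785417801))
None
```

View pics/scene7.png

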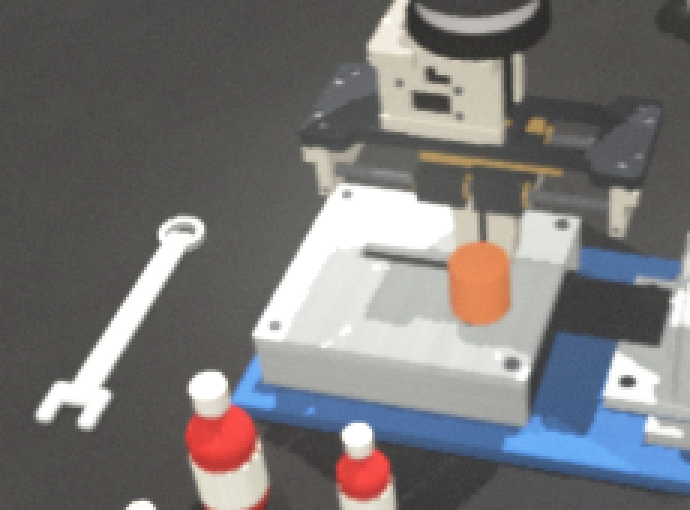

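The knob is nearly at the end; the scene camera's estimate carries a bias of +1 to +3 mm in x. I creep on until the stop is felt.

apply_moves(
  plan=[
    {"tx": -0.0005, "ty": 0, "tz": 0, "yaw": 0, "grip": -1},
    {"tx": -0.001, "ty": 0, "tz": 0, "yaw": 0, "grip": -1},
    {"tx": -0.0015, "ty": 0, "tz": 0, "yaw": 0, "grip": -1},
    {"tx": -0.002, "ty": 0, "tz": 0, "yaw": 0, "grip": -1},
    {"tx": -0.002, "ty": 0, "tz": 0, "yaw": 0, "grip": -1},
  ],
)

```text
time: 11.88
tool_pos: [0.4839, -0.1294, 0.0657]
tool_rot: [3.142, 0.0, -3.084]
contact_force: [-2.0, 1.5, 0.6]
opening: 0.0004
```

apply_moves(
  plan=[
    {"tx": -0.0005, "ty": 0, "tz": 0, "yaw": 0, "grip": -1},
    {"tx": -0.001, "ty": 0, "tz": 0, "yaw": 0, "grip": -1},
    {"tx": -0.001, "ty": 0, "tz": 0, "yaw": 0, "grip": -1},
  ],
)

```text
time: 12.25
tool_pos: [0.4849, -0.1293, 0.0657]
tool_rot: [3.142, 0.0, -3.084]
contact_force: [-0.9, 1.1, -0.3]
opening: 0.0003
```

apply_moves(
  plan=[
    {"tx": -0.0005, "ty": 0, "tz": 0, "yaw": 0, "grip": -1},
    {"tx": -0.001, "ty": 0, "tz": 0, "yaw": 0, "grip": -1},
    {"tx": -0.001, "ty": 0, "tz": 0, "yaw": 0, "grip": -1},
  ],
)

```text
time: 12.62
tool_pos: [0.4859, -0.1292, 0.0657]
tool_rot: [3.142, 0.0, -3.084]
contact_force: [-1.8, 1.6, 0.5]
opening: 0.0005
```

Run:
```python
from h import *
np.set_printoptions(precision=4,suppress=True)
s=robot.observe();print(s['time'],s['tool_pos'],nest(s['tool_pos']),s['contact_force'])
im,k=knob('scene');print(k)
```

```text
12.625 [ 0.4859 -0.1292  0.0657] [0.0178 0.0812] [-1.8108  1.6054  0.5173]
(np.int64(218), array([49.9873, 83.3906]), array([47.9998, 81.4112]), 18.65096017718315, np.float64(0.09430869883597925))
```

apply_moves(
  plan=[
    {"tx": -0.0005, "ty": 0, "tz": 0, "yaw": 0, "grip": -1},
    {"tx": -0.001, "ty": 0, "tz": 0, "yaw": 0, "grip": -1},
    {"tx": -0.001, "ty": 0, "tz": 0, "yaw": 0, "grip": -1},
  ],
)

```text
time: 13.05
tool_pos: [0.4863, -0.1292, 0.0657]
tool_rot: [3.141, -0.001, -3.084]
contact_force: [-5.1, 0.9, 2.4]
opening: 0.0007
```

The stop is felt: 5 N, and the fingers lag the command. I back off along -x, then rise.

apply_moves(
  plan=[
    {"tx": 0.006, "ty": 0, "tz": 0, "yaw": 0, "grip": -1},
    {"tx": 0.014, "ty": 0, "tz": 0, "yaw": 0, "grip": -1},
    {"tx": 0.025, "ty": 0, "tz": 0, "yaw": 0, "grip": -1},
    {"tx": 0.025, "ty": 0, "tz": -0.02, "yaw": 0, "grip": -1},
    {"tx": 0.03, "ty": 0, "tz": -0.06, "yaw": 0, "grip": -1},
    {"tx": 0.04, "ty": 0, "tz": -0.1, "yaw": 0, "grip": -1},
    {"tx": 0.04, "ty": 0, "tz": -0.14, "yaw": 0, "grip": -1},
    {"tx": 0.04, "ty": -0.0, "tz": -0.17, "yaw": 0, "grip": -1},
  ],
)

```text
time: 14.05
tool_pos: [0.4466, -0.1317, 0.2375]
tool_rot: [-3.141, 0.002, -3.085]
contact_force: [-0.1, 0.0, -0.2]
opening: 0.0004
```

apply_moves(
  plan=[
    {"tx": 0, "ty": 0.05, "tz": 0, "yaw": 0, "grip": -1},
    {"tx": 0, "ty": 0.1, "tz": 0, "yaw": 0, "grip": -1},
    {"tx": 0, "ty": 0.15, "tz": 0, "yaw": 0, "grip": -1},
    {"tx": 0, "ty": 0.2, "tz": 0, "yaw": 0, "grip": -1},
    {"tx": 0, "ty": 0.25, "tz": 0, "yaw": 0, "grip": -1},
    {"tx": 0, "ty": 0.3, "tz": 0, "yaw": 0, "grip": -1},
    {"tx": 0, "ty": 0.34, "tz": 0, "yaw": 0, "grip": -1},
    {"tx": 0, "ty": 0.34, "tz": 0, "yaw": 0, "grip": -1},
  ],
)

```text
time: 15.05
tool_pos: [0.4267, 0.2097, 0.2355]
tool_rot: [3.141, 0.0, -3.081]
contact_force: [-0.7, -0.6, -0.0]
opening: 0.0005
```

Run:
```python
from h import *
np.set_printoptions(precision=4,suppress=True)
s=robot.observe();print(s['time'],s['tool_pos'],s['contact_force'])
im,k=knob('top');print(k);save('top8',im)
im,k=knob('scene');print(k);save('scene8',im)
```

```text
15.05 [0.4267 0.2097 0.2355] [-0.7245 -0.5944 -0.0394]
(np.int64(327), array([46.3479, 83.5307]), array([46.4052, 83.7742]), 17.420580610632896, np.float64(0.09485864737237752))
(np.int64(221), array([50.555, 83.229]), array([49.0262, 82.4353]), 17.72400178015232, np.float64(0.09427043631783939))
```

View pics/top8.png

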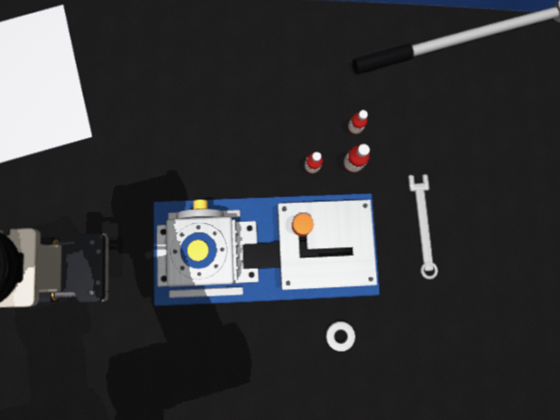

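View pics/scene8.png

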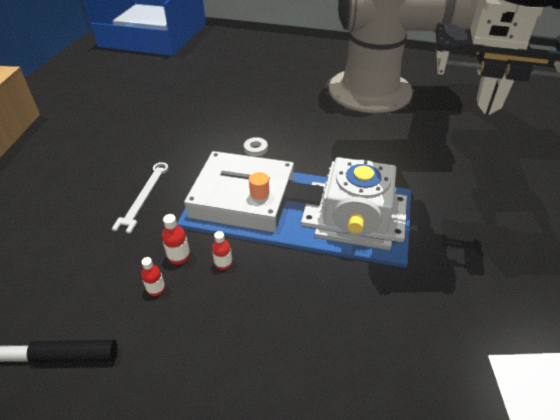

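The knob now covers the slot's end at top (224,303). The long leg is empty, the tongue lies over the gearbox's foot, and everything else is where it was.

```bash
python3 -c "
from cell import robot
print(robot.hand_in())"
```

```text
the job is handed in; nothing more can be done
None
```

The knob is locked at the end of its slot, and I have handed the job in. With shut fingers I pushed it along the long leg to the corner. I then backed off, went round to its -x side and pushed it along the side leg until I felt the end stop (about 5 N). Then I moved the arm well clear, at about 15 s on the clock.

- **Knob position:** The top camera puts the knob at x 46.3, y 83.5 mm in the nest's frame, with its top at 94.9 mm, so it was not pulled up.
- **Disagreement:** The scene camera reads x 50.6, y 83.2 mm, about 4 mm more in x. It already read about 3 mm too far in x before I touched the knob. The y readings exceed the 82 mm stop by 1–2 mm, which is within calibration error.
- **Corner stop:** I did not feel the stop at the corner clearly. The knob then entered the side leg without catching.
- **Other things:** The gearbox, bearing, bottle and spanner look unmoved in the before and after pictures; I compared these by eye, not by measurement.

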